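# Bring the hanging mould over its seat and stop the swing

### The job

The bell-shaped mould hangs from the overhead trolley, its tail caught behind the lip of the parking block: roll the trolley along the rail by its grip plate so that the tail comes out over the lip, without letting the mould swing wildly or knock back against the block. Take out the swing by moving the trolley, keep the mould hanging still with its tail over the middle of the ring on the table for about five seconds, then let go and draw the hand clear, leaving it hanging still there. Touch nothing but the trolley: not the mould or its hanger, and leave the block and everything else where they are.

Things in the scene. Friction and masses are not known exactly. Their poses are not given: they have to be found in the camera images.
- frame: Fixed dark steel monorail: a beam 24 mm wide, 660 mm long, its top at z = 235 mm, along the frame's y, on two 30 mm posts at local y = -315 and +315 mm. Origin on the table under the beam's middle; local +y is the direction in which the trolley rolls away from its parked end; local +x points away from the robot.
- trolley (a joint): Position of the trolley along the rail in m: 0 parked against its stop (at local y = -200 mm of the frame), growing to +y, stop at 0.44. It rolls with a dry drag of about 4 N plus 2 N per m/s, so it stays where it is left and the swinging load does not move it; 0.6 kg.
- grip (a point): Middle (z = 285 mm) of the trolley's upright black grip plate, 62 mm to local -x of the beam's middle, at the trolley's position along the rail: 20 mm thick along the rail (y), 45 mm wide (x), z from 252 to 318 mm. Pinch it from above, fingers closing along the rail. A bracket lies under it (top at z = 252 mm). The hanger stays 127 mm to local +x of this point.
- hanger (a joint): Swing angle of the hanger in rad: 0 plumb, positive when the tail is ahead (to the frame's +y). Almost no friction (a swing takes over a minute to die by itself). Free period 1.47 s (1.36 to 1.61 s, as the mould's mass varies): angle'' = -(9.81*angle + trolley acceleration)/L, L = 0.54 m nominal. Coming over the lip it lags by about 0.3 rad, then falls free. Past 0.5 rad is a failure.
- pin (a point): The hanger's pivot, a pin along local x, at z = 255 mm, 65 mm to local +x of the beam's middle, at the trolley's position along the rail. The hanger's 12 mm steel rod reaches from 220 mm below it to 130 mm above, with a dark counterweight disc (60 mm diameter) 95 to 121 mm above the pin; about 0.85 kg with the mould.
- mould: White plaster bell mould, 104 mm diameter, fixed on the hanger's rod 78 to 175 mm below the pin, 0.4 kg nominal. Its origin lies at the pin. Do not touch it.
- tail (a point): Centre of the steel ball (24 mm diameter) at the lower end of the hanger's rod, 220 mm below the pin, at z = 35 mm when plumb. It lies at (trolley - 0.2 + 0.22 sin(angle)) along the frame's y and 65 mm to its +x.
- keeper: Parking block: a loose, heavy (2 kg) steel plate 100 mm by 110 mm (along the rail), 14 mm high, with a rounded lip 6 mm thick, up to z = 32.5 mm, its middle 30 mm to local +y of the origin (on the table, turned like the frame). The tail starts about above the origin (0 to 10 mm behind), and its ball (underside at z = 23 mm) must climb over the lip. Leave the block in place.
- seat_mid (a point): Middle of the target ring's top: a fixed flat steel ring, 120 mm outside and 84 mm inside diameter, 14 mm high, on the table under the path of the tail. Its centre is the target for the tail (horizontally).
- jug: Bystander: white plastic bottle with a blue cap, 100 mm diameter, 200 mm high; origin under its centre. Leave it.
- pot: Bystander: open aluminium pot with side handles, 90 mm diameter, 100 mm high; origin under its centre. Leave it.
- spare: Bystander: loose plaster bell, 100 mm diameter, 95 mm high; origin under its centre. Leave it.
Mind the look-alikes: they are no part of the job. Leave any purple look-alike of the part that bears seat_mid alone.

How it is judged (in metres and radians):
On the way, in this order (a step that is already met when the one before it is completed fails the run):
1. the tail has been drawn out over the lip (y of tail in the frame of keeper above 0.065 m), for 0.1 s.
2. the mould hangs still over the ring for 4 s (horizontal distance between tail and seat_mid below 0.02 m and value of joint hanger between -0.06 and 0.06 rad), for 4 s.
At the end, for the whole second after the job is handed in: The tail is within 20 mm (horizontally) of the ring's centre, the hanger within 0.06 rad of plumb, the mould slower than 0.06 m/s, the trolley let go (all of step 2 and linear speed of mould below 0.06 m/s and y of tail in the frame of keeper above 0.065 m); the robot touches nothing.
It fails at once if the robot touches the mould or its hanger (contact force between any of the arm, the fingers and hanger above 0.3 N).
It fails at once if the hanger swings past 0.5 rad (value of joint hanger above 0.5 rad or value of joint hanger below -0.5 rad).
It fails at once if the tail, once out, comes back against the outside of the lip (touching it while beyond it and lagging less than 0.1 rad) (contact force between hanger and keeper above 0.1 N and y of tail in the frame of keeper above 0.03 m and value of joint hanger above -0.1 rad).
It fails at once if the parking block is moved more than 15 mm (distance of keeper from where it was at the start of the episode above 0.015 m).
It fails at once if a bystander is moved more than 20 mm (distance of any of jug, pot, spare from where it was at the start of the episode above 0.02 m).
It also fails if it takes over 67 s, if anything falls off the work surface, if the arm or the gripper's body presses on something with over 40 N, if the wrist force passes 120 N, or if a joint passes its speed limit or range.

### The arm

A 6-joint arm with a two-finger parallel gripper is mounted at the origin on the work surface. World frame = base frame: x ahead of the robot, y to its left, z up, the work surface at z = 0. Lengths are in m, angles in degrees, forces in N, time in s.
With the tool pointing down it reaches from about 0.35 to 0.875 m from the base axis. Payload 4.2 kg.
Tool frame: the origin (TCP) lies at the very end of the fingers, on their centre line; the grasp point (between the pads) lies 19 mm behind it; z points along the fingers, y is the line along which they close (so a half turn about z gives the same grasp; the last joint's range is limited). The gripper opens to 87 mm and grips with 3 to 60 N. Pads are 19 mm wide; open, the fingers measure 117 mm over their backs; the gripper's body (75 mm by 190 mm) begins 51 mm behind the grasp point.
Start: joints at [-60.355, 22.042, 0.453, 0, -68.411, -14.817], TCP at [0.16, -0.604, 0.223] pointing down, gripper open.
Joint ranges: [-179.83, 179.83], [-69.29, 118.12], [-61.27, 80.66], [-181.25, 117.63], [-171.15, -9.14], [-177.46, 177.46]. Speed limits (degrees/s): [159.86, 159.86, 180, 180, 180, 180].

### API

Orientations are given as a 3x3 rotation matrix whose columns are the frame's x, y, z axes.
In Python, from station import r gives the robot as it stands.
- The arm moves only by the tool jog_arm, never from a script. Its argument "plan" is text: rows parted by semicolons, each of 7 numbers parted by spaces: the shift along the tool's x, y, z normalised to -1 to 1, where 1 is 0.025 m, then the turn, a rotation vector about the tool's x, y, z normalised to -1 to 1, where 1 is 8 degrees, then the closure, from -1 (fully open) to 1 (shut). A call has exactly 10 rows; each row shifts and turns the commanded pose from where the row before left it, along the tool's axes as they then stand; what a row does not reach is not made up. A row lasts 1/10 s, in which the tool goes at most 50 mm and 8.59 degrees, less where a joint would pass 70% of its speed; a pose out of reach is approached as far as the arm can. A call with a number of a shift or a turn outside -1 to 1 is refused whole. A call with a gripper value outside its range is refused whole. The fingers move at their own pace and stop on an object; the grip force is fixed at half the most. Time passes only in rows, so rows that do not move let the fingers close, or fill a call up. It gives the time, the measured TCP pose, the force, the opening and the grip force at its end, in the units of the state.
- r.sense(): the state, without advancing time (a new reading comes with each control period).
- r.capture(name): name is "scene" or "top" or "wrist"; returns (picture, depth): 420x560x3 uint8, red, green, blue; 420x560 float32, m along the optical axis (not along the pixel's ray), 0 where there is no reading.
- r.get_calibration(name): a dict with "mtx" (3x3 intrinsics, pixels), "extrinsics" (4x4, takes a point from camera to world coordinates). Camera axes: x right, y up, looking along -z (the intrinsics and any distortion apply to the point x, -y, -z); pixel columns grow to the right and rows downward; lengths in m; the calibration is good to about 2 mm. A picture is of the moment at which its call begins: read the wrist's pose just before it. get_calibration takes no time and is no camera call; for the wrist camera it gives the pose at the moment of the call.
- r.finish_job(): hands the job in; it is judged then, once.
The state is a dict: "time_s": time; "joints": joint angles; "joint_velocities": joint speeds; "effort": joint torques, N m; "tcp_pos": TCP position; "ee_rot": TCP orientation; "wrist_force": force on the tool from outside, world axes, zero at the start; "moment": the same for the moment, N m; "gripper_width": opening from 0.0 (shut) to 1.0 (fully open); "gripper_force": force on a finger pad.
Only numpy, scipy, OpenCV 4.12 (cv2) and the standard library are available. Lean on these libraries where they do the work, as an engineer would, in place of code of your own. Each camera call takes 0.05 s, during which the arm holds its last target. There are 200 camera calls.

## Working session

There is one attempt and no reset: what is moved stays moved. The work goes in short steps, Python scripts to look and compute and a tool call to move; the robot and the scene stay as the last step left them, time stands still between calls to the robot, and variables do not carry over. Pictures are saved under pics/ and viewed, at most 10 in all, crops included, and the job is handed in when it is done.

Besides the shell and the picture viewer there is one more tool, called after "Emit:" as name(argument=value, ...) on one line, values as JSON. jog_arm: Moves the arm, as the interface text tells. Scaled input: -1 to 1 covers 0.025 m each way for a shift and 8 degrees each way for a turn. Its arguments: {"type":"object","properties":{"plan":{"type":"string"}},"required":["plan"]}

```bash
mkdir -p pics; ls; python3 - <<'E'
from station import r
import cv2,numpy as np
s=r.sense();print(s)
for n in("scene","top"):
    p,d=r.capture(n);np.savez(f"pics/{n}0.npz",p=p,d=d,**r.get_calibration(n));cv2.imwrite(f"pics/{n}0.png",p[:,:,::-1])
    print(n,r.get_calibration(n))
E
```

```text
pics
{'time_s': 0.0, 'joints': array([-6.03547116e+01,  2.20881966e+01,  3.79023698e-01, -2.92611706e-02,
       -6.84109391e+01, -1.48164261e+01]), 'joint_velocities': array([-0.0582212 ,  0.06204687, -0.06934872,  0.06705307,  0.0026107 ,
        0.1106653 ]), 'effort': array([ 2.57816700e-04, -3.90663922e+01,  1.87400132e+01,  4.21984613e+00,
        1.08993807e-02, -2.01793978e-04]), 'tcp_pos': array([ 0.15981742, -0.60358865,  0.22148076]), 'ee_rot': array([[-9.66742766e-01, -2.55749946e-01, -6.24176034e-04],
       [-2.55750696e-01,  9.66740581e-01,  2.05679464e-03],
       [ 7.73911842e-05,  2.14802479e-03, -9.99997690e-01]]), 'wrist_force': array([0.10972294, 0.20295116, 0.26034392]), 'moment': array([ 0.01023589, -0.03264119, -0.03179373]), 'gripper_force': 0.0, 'gripper_width': 1.0001766992248602}
scene {'mtx': array([[485.9373259 ,   0.        , 272.17517377],
       [  0.        , 485.9373259 , 207.21271503],
       [  0.        ,   0.        ,   1.        ]]), 'extrinsics': array([[ 0.83212694, -0.38176715,  0.40226682,  1.31463395],
       [ 0.55448188,  0.58671667, -0.59018081, -1.10565989],
       [-0.01070501,  0.71415502,  0.69990572,  1.47775083],
       [ 0.        ,  0.        ,  0.        ,  1.        ]])}
top {'mtx': array([[393.02802499,   0.        , 280.30274188],
       [  0.        , 393.02802499, 211.9703449 ],
       [  0.        ,   0.        ,   1.        ]]), 'extrinsics': array([[-0.02621467,  0.98716853, -0.15751536,  0.34879107],
       [-0.99957414, -0.02386443,  0.01679389, -0.00286493],
       [ 0.01281939,  0.15788853,  0.98737373,  1.51601333],
       [ 0.        ,  0.        ,  0.        ,  1.        ]])}
```

View pics/scene0.png

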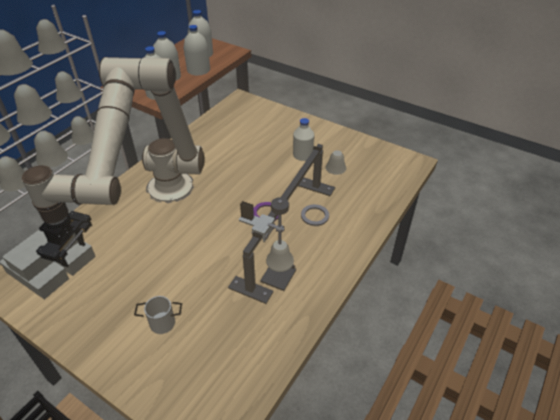

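View pics/top0.png

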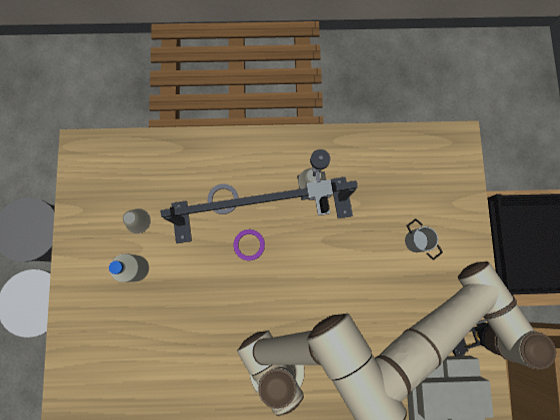

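The scene view shows the trolley at about (265,222), with the black grip plate at (247,210) and the mould at (280,255). There are two rings:
- **Grey steel ring:** scene (315,215), top (223,198). It lies beneath the tail's path and matches the description.
- **Purple ring:** scene (265,210), top (249,245). This is the look-alike.

Next I'll measure the rail, plate and ring, and check them in one enlarged crop.

```bash
cat > h.py <<'E'
import numpy as np,cv2
def cloud(d,K,E):
    v,u=np.mgrid[:d.shape[0],:d.shape[1]]
    P=np.stack([(u-K[0,2])/K[0,0]*d,-(v-K[1,2])/K[1,1]*d,-d],-1)
    W=P@E[:3,:3].T+E[:3,3]; W[d<=0]=np.nan; return W
def ray(u,v,K,E,z):
    q=E[:3,:3]@np.array([(u-K[0,2])/K[0,0],-(v-K[1,2])/K[1,1],-1.]); o=E[:3,3]
    return o+q*(z-o[2])/q[2]
def proj(X,K,E):
    c=E[:3,:3].T@(np.asarray(X)-E[:3,3]); return K[0,2]+K[0,0]*c[0]/-c[2],K[1,2]-K[1,1]*c[1]/-c[2]
E
python3 - <<'E'
from h import *
for n in("top","scene"):
    f=np.load(f"pics/{n}0.npz");p,d,K,E=f["p"],f["d"],f["mtx"],f["extrinsics"]
    W=cloud(d,K,E);x,y,z=W[...,0],W[...,1],W[...,2]
    reg=(x>.3)&(x<.7)&(y>-.35)&(y<.45)
    b=reg&(abs(z-.235)<.008)&(p.max(2)<110)
    print(n,"beam n",b.sum())
    B=W[b]; l=cv2.fitLine(B[:,:2].astype(np.float32),cv2.DIST_HUBER,0,.002,.001).ravel();print("line",l,np.degrees(np.arctan2(-l[0],l[1])))
    s=(B[:,:2]-l[2:])@l[:2];o=(B[:,:2]-l[2:])@[-l[1],l[0]];k=abs(o)<.02
    print("ends",l[2:]+s[k].min()*l[:2],l[2:]+s[k].max()*l[:2],"z",np.median(B[k,2]))
    g=reg&(abs(z-.318)<.006);print("plate",g.sum(),np.median(W[g],0),W[g].min(0),W[g].max(0))
    hsv=cv2.cvtColor(p,cv2.COLOR_RGB2HSV)
    m=(reg&(z>.005)&(z<.022)&(hsv[...,1]<70)).astype(np.uint8)
    for c in cv2.findContours(m,cv2.RETR_EXTERNAL,cv2.CHAIN_APPROX_NONE)[0]:
        if cv2.contourArea(c)>60:
            e=cv2.fitEllipse(c);print("blob",e,cv2.contourArea(c),ray(*e[0],K,E,.014))
    if n=="top": cv2.imwrite("pics/crop0.png",cv2.resize(p[140:270,150:370,::-1],None,fx=3.6,fy=3.6,interpolation=cv2.INTER_CUBIC))
E
```

```text
top beam n 1186
line [ 0.1275383  -0.9918336   0.59769386  0.07193651] -172.67262
ends [0.55954544 0.36860727] [ 0.64334728 -0.28309882] z 0.23510361518370937
plate 91 [ 0.56506305 -0.16271722  0.31770778] [ 0.54599473 -0.17529005  0.31210388] [ 0.59032082 -0.1516124   0.32395752]
blob ((182.47377014160156, 229.7901611328125), (15.56279182434082, 28.57537078857422), 1.2421436309814453) 267.5 [0.52836373 0.34804287 0.014     ]
blob ((224.7783203125, 210.15689086914062), (5.119709014892578, 20.3496036529541), 82.31845092773438) 63.5 [0.60069319 0.18602981 0.014     ]
blob ((342.6274719238281, 205.446044921875), (15.575225830078125, 29.233327865600586), 162.4794464111328) 265.0 [ 0.60823417 -0.27140654  0.014     ]
blob ((222.22747802734375, 195.1449432373047), (18.743911743164062, 27.706518173217773), 83.77338409423828) 134.5 [0.66012055 0.1956975  0.014     ]
scene beam n 614
line [ 0.13698815 -0.9905727   0.6076749   0.02665082] -172.12639
ends [0.56092689 0.36468956] [ 0.65102498 -0.28681723] z 0.2352084085720405
plate 73 [ 0.57163726 -0.16494001  0.31753254] [ 0.54405817 -0.17740941  0.31202159] [ 0.69775304 -0.14709643  0.32337777]
blob ((247.49452209472656, 287.8724670410156), (15.420391082763672, 42.96823501586914), 110.02581024169922) 367.5 [ 0.63249252 -0.27413865  0.014     ]
blob ((270.62933349609375, 276.3550720214844), (14.19957447052002, 19.80400848388672), 60.67231369018555) 188.0 [ 0.67434645 -0.18349937  0.014     ]
blob ((314.3503112792969, 214.43716430664062), (20.3068790435791, 26.9515438079834), 87.58733367919922) 420.5 [0.64727161 0.18965075 0.014     ]
blob ((316.72320556640625, 186.16600036621094), (10.29699420928955, 41.85717010498047), 106.73491668701172) 246.5 [0.5662869  0.35037483 0.014     ]
```

View pics/crop0.png

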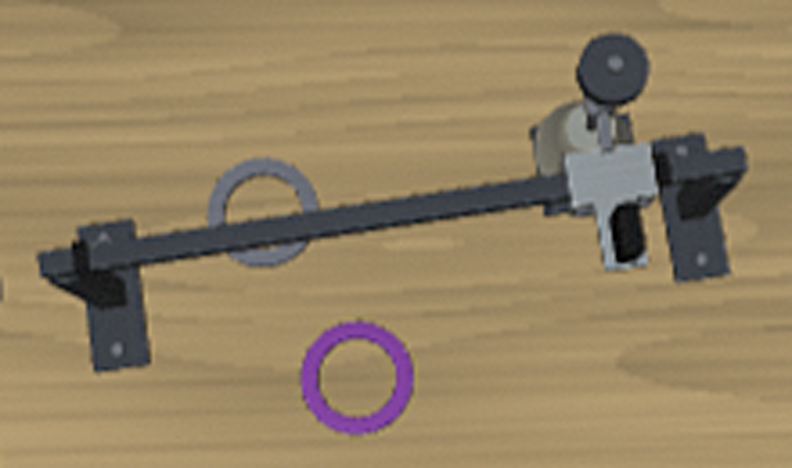

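The crop confirms it: the grey ring at (263,213) lies under the tail's path, beside the rail. The purple one at (357,378) is on the wrong side of the rail. The black plate is at (628,232).

```bash
cat >> h.py <<'E'
a=np.radians(7.6); FY=np.array([-np.sin(a),np.cos(a),0]); FX=np.array([np.cos(a),np.sin(a),0]); O=np.array([.6036,.041,0])
def loc(P): D=np.asarray(P)-O; return np.stack([D@FX,D@FY,D[...,2]],-1)
def wor(x,y,z): return O+FX*x+FY*y+np.array([0,0,z])
E
python3 - <<'E'
from h import *
from station import r
from scipy.spatial.transform import Rotation as R
f=np.load("pics/top0.npz");K,E=f["mtx"],f["extrinsics"]
for u,v in((223.1,199.2),):print("ring top",ray(u,v,K,E,.014),loc(ray(u,v,K,E,.014)))
print("ring scene loc",loc([.64727,.18965,.014]), "plate", wor(-.062,-.2,.285))
W=cloud(f["d"],K,E); m=(W[...,2]>.355)&(W[...,2]<.4)&(abs(W[...,0]-.69)<.1)&(abs(W[...,1]+.15)<.12)
print("disc",m.sum(),np.median(W[m],0),loc(np.median(W[m],0)))
s=r.sense();T=s["ee_rot"];t=s["tcp_pos"]
G=np.c_[-FX,FY,[0,0,-1]]
print("rotvec tool deg",np.degrees(R.from_matrix(T.T@G).as_rotvec()))
print("shift in rotated tool frame mm",1e3*G.T@(wor(-.066,-.2,.37)-t), "rail plan local of tcp",loc(t))
C=r.get_calibration("wrist");E=C["extrinsics"];print("cam in tool",T.T@(E[:3,3]-t),"\n",T.T@E[:3,:3],C["mtx"])
E
```

```text
ring top [0.64398023 0.19236349 0.014     ] [0.0600443 0.1446933 0.014    ]
ring scene loc [0.0629463  0.14156855 0.014     ] plate [ 0.56859591 -0.165443    0.285     ]
disc 326 [ 0.68989434 -0.14541442  0.37606045] [ 0.06088179 -0.19618985  0.37606045]
rotvec tool deg [ 0.11123195 -0.01046463  7.21625947]
shift in rotated tool frame mm [-459.15480746  380.309431   -148.41602252] rail plan local of tcp [-0.52515481 -0.58030943  0.22158398]
cam in tool [ 0.07221872  0.00065763 -0.16167463] 
 [[-7.97574271e-04  9.65468897e-01  2.60517125e-01]
 [ 9.99999487e-01  9.32650534e-04 -3.94873160e-04]
 [-6.24209190e-04  2.60516676e-01 -9.65469146e-01]] [[349.521529     0.         274.70978908]
 [  0.         349.521529   208.85873346]
 [  0.           0.           1.        ]]
```

Emit:
jog_arm(plan="0 0 -1 0 0 0.9 -1; 0 0 -1 0 0 0 -1; 0 0 -1 0 0 0 -1; -1 0.83 -1 0 0 0 -1; -1 0.83 -1 0 0 0 -1; -1 0.83 -1 0 0 0 -1; -1 0.83 0 0 0 0 -1; -1 0.83 0 0 0 0 -1; -1 0.83 0 0 0 0 -1; -1 0.83 0 0 0 0 -1")

```text
time_s: 1.1
tcp_pos: [0.3147, -0.4357, 0.3721]
ee_rot: [[-0.991, -0.133, -0.0], [-0.133, 0.991, 0.001], [0.0, 0.001, -1.0]]
wrist_force: [-0.2, -0.5, 0.4]
gripper_width: 0.998
gripper_force: 0.0
```

Emit:
jog_arm(plan="-1 0.83 0 0 0 0 -1; -1 0.83 0 0 0 0 -1; -1 0.83 0 0 0 0 -1; -1 0.83 0 0 0 0 -1; -1 0.83 0 0 0 0 -1; -1 0.83 0 0 0 0 -1; -1 0.83 0 0 0 0 -1; -1 0.83 0 0 0 0 -1; -0.5 0.4 0 0 0 0 -1; 0 0 0 0 0 0 -1")

```text
time_s: 2.1
tcp_pos: [0.5023, -0.2331, 0.3716]
ee_rot: [[-0.991, -0.135, -0.002], [-0.135, 0.991, 0.001], [0.001, 0.001, -1.0]]
wrist_force: [0.5, -0.3, 0.2]
gripper_width: 1.002
gripper_force: 0.0
```

```bash
cat >> h.py <<'E'
def hang(d,K,E,tr=0.):
    L=loc(cloud(d,K,E)); ok=np.isfinite(L[...,0])&(abs(L[...,0]-.065)<.06)&(abs(L[...,1]-tr+.2)<.13)
    D=L[ok&(L[...,2]>.345)&(L[...,2]<.383)]; M=L[ok&(L[...,2]>.085)&(L[...,2]<.165)]
    def mid(A):   # mid-range along y, robust
        return (np.percentile(A[:,1],3)+np.percentile(A[:,1],97))/2 if len(A)>20 else np.nan
    return D[:,1].mean() if len(D)>20 else np.nan, M[:,1].mean() if len(M)>20 else np.nan, len(D),len(M)
E
python3 - <<'E'
from h import *
from station import r
from scipy.spatial.transform import Rotation as R
for n in("scene","top"):
    f=np.load(f"pics/{n}0.npz");print(n,hang(f["d"],f["mtx"],f["extrinsics"]))
s=r.sense();T=s["ee_rot"];t=s["tcp_pos"];print(s["time_s"],t,loc(t))
G=np.c_[-FX,FY,[0,0,-1]]
print("rot",np.degrees(R.from_matrix(T.T@G).as_rotvec()),"to 0.37 above grip mm",1e3*G.T@(wor(-.066,-.2,.37)-t))
for n in("scene","top"):
    p,d=r.capture(n);C=r.get_calibration(n);print(n,hang(d,C["mtx"],C["extrinsics"]))
    W=loc(cloud(d,C["mtx"],C["extrinsics"]));q=W[(abs(W[...,0]+.06)<.2)&(abs(W[...,1]+.23)<.2)&(W[...,2]>.43)&(W[...,2]<.5)]
    print("hand extents x",np.percentile(q[:,0],[1,99]),"y",np.percentile(q[:,1],[1,99]))
p1,_=r.capture("wrist");im=np.hstack([p[100:310,220:500],p1[::2,::2]])
cv2.imwrite("pics/a1.png",im[:,:,::-1])
E
```

```text
scene (np.float64(-0.20694326129307467), np.float64(-0.23544312070214285), 263, 570)
top (np.float64(-0.19643732216509002), np.float64(-0.17785568710388938), 321, 173)
2.1 [ 0.50231878 -0.23305612  0.37164814] [-0.13663719 -0.25825359  0.37164814]
rot [ 0.04200602 -0.0816504   0.16931254] to 0.37 above grip mm [-70.63719044  58.25359295   1.64814324]
scene (np.float64(-0.20699704168860247), np.float64(-0.23576612064281754), 259, 570)
hand extents x [-0.1691996  -0.09623611] y [-0.35440698 -0.16749269]
top (np.float64(-0.19642178389837311), np.float64(-0.19022640753472878), 322, 24)
hand extents x [-0.17303861 -0.12338506] y [-0.35222205 -0.16435597]
```

View pics/a1.png

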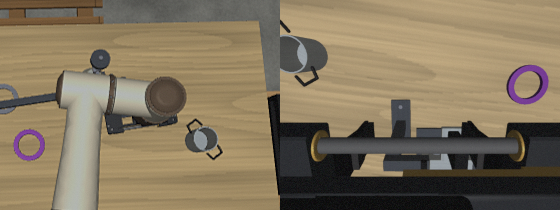

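Emit:
jog_arm(plan="-0.94 0.78 0 0 0 0.02 -1; -0.94 0.78 0 0 0 0 -1; -0.94 0.77 0 0 0 0 -1; 0 0 0 0 0 0 -1; 0 0 0.7 0 0 0 -1; 0 0 0.7 0 0 0 -1; 0 0 0.7 0 0 0 -1; 0 0 0.7 0 0 0 -1; 0 0 0.7 0 0 0 -1; 0 0 0.64 0 0 0 -1")

```text
time_s: 3.25
tcp_pos: [0.5625, -0.1689, 0.2686]
ee_rot: [[-0.992, -0.128, -0.0], [-0.128, 0.992, -0.0], [0.0, -0.0, -1.0]]
wrist_force: [-0.4, 0.3, -0.7]
gripper_width: 1.0
gripper_force: 0.0
```

```bash
python3 - <<'E'
from h import *
from station import r
s=r.sense();print(s["time_s"],loc(s["tcp_pos"]),s["wrist_force"])
p,d=r.capture("scene");C=r.get_calibration("scene");print(hang(d,C["mtx"],C["extrinsics"]))
cv2.imwrite("pics/a2.png",cv2.resize(p[150:330,180:360,::-1],None,fx=3.2,fy=3.2,interpolation=cv2.INTER_CUBIC))
E
```

```text
3.25 [-0.06850053 -0.20257909  0.26856621] [-0.40473793  0.3087694  -0.72836973]
(np.float64(-0.20663150803535885), np.float64(-0.23529540474177124), 266, 564)
```

View pics/a2.png

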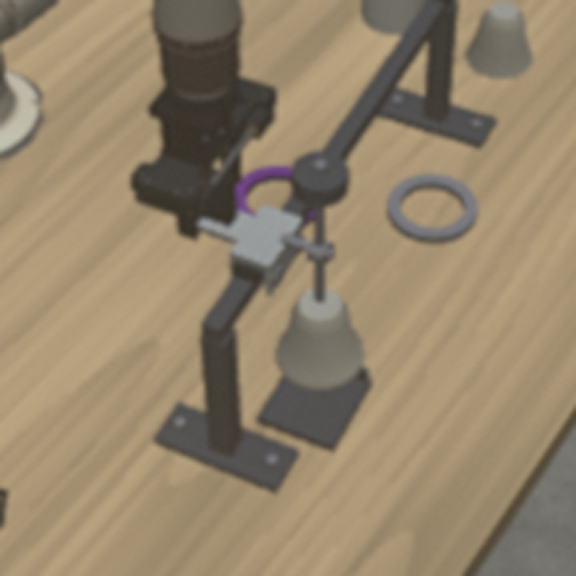

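The picture shows the fingers straddling the plate at about (205,215), well clear of the disc at (320,180). I'll close now.

Emit:
jog_arm(plan="0 0 0 0 0 0 1; 0 0 0 0 0 0 1; 0 0 0 0 0 0 1; 0 0 0 0 0 0 1; 0 0 0 0 0 0 1; 0 0 0 0 0 0 1; 0 0 0 0 0 0 1; 0 0 0 0 0 0 1; 0 0 0 0 0 0 1; 0 0 0 0 0 0 1")

```text
time_s: 4.3
tcp_pos: [0.5632, -0.1637, 0.2689]
ee_rot: [[-0.991, -0.131, -0.001], [-0.131, 0.991, 0.006], [0.0, 0.006, -1.0]]
wrist_force: [-2.4, 13.6, 2.6]
gripper_width: 0.228
gripper_force: 30.0
```

```bash
python3 - <<'E'
from h import *
from station import r
s=r.sense();print(s["time_s"],loc(s["tcp_pos"]),s["wrist_force"],s["moment"],s["ee_rot"][:,1],s["gripper_width"],s["gripper_force"])
p,d=r.capture("scene");C=r.get_calibration("scene");print(hang(d,C["mtx"],C["extrinsics"]))
E
```

```text
4.3 [-0.06709873 -0.19760719  0.2689314 ] [-2.39004065 13.57762085  2.58827707] [ 3.03773381  0.72417456 -0.05766981] [-0.13130222  0.9913251   0.00585466] 0.22753920064904715 29.959373957881326
(np.float64(-0.20695934617787168), np.float64(-0.2349268813603143), 262, 560)
```

Emit:
jog_arm(plan="0 0.1 0 0 0 0 1; 0 0.2 0 0 0 0 1; 0 0.2 0 0 0 0 1; 0 0.2 0 0 0 0 1; 0 0.2 0 0 0 0 1; 0 0.2 0 0 0 0 1; 0 0.2 0 0 0 0 1; 0 0.2 0 0 0 0 1; 0 0.2 0 0 0 0 1; 0 0.2 0 0 0 0 1")

```text
time_s: 5.35
tcp_pos: [0.5575, -0.1198, 0.269]
ee_rot: [[-0.992, -0.13, 0.0], [-0.13, 0.992, -0.0], [-0.0, -0.0, -1.0]]
wrist_force: [2.5, -4.0, -2.9]
gripper_width: 0.228
gripper_force: 30.0
```

Emit:
jog_arm(plan="0 0.2 0 0 0 0 1; 0 0.2 0 0 0 0 1; 0 0.2 0 0 0 0 1; 0 0.2 0 0 0 0 1; 0 0.1 0 0 0 0 1; 0 0.1 0 0 0 0 1; 0 0 0 0 0 0 1; 0 0 0 0 0 0 1; 0 0 0 0 0 0 1; 0 0 0 0 0 0 1")

```text
time_s: 6.35
tcp_pos: [0.5543, -0.0948, 0.2689]
ee_rot: [[-0.991, -0.13, -0.0], [-0.13, 0.991, 0.001], [-0.0, 0.001, -1.0]]
wrist_force: [2.4, 2.5, -3.2]
gripper_width: 0.229
gripper_force: 30.0
```

```bash
cat > m.py <<'E'
from h import *
from station import r
C=r.get_calibration("scene")
def meas(n):
    out=[]
    for i in range(n):
        s=r.sense();tr=loc(s["tcp_pos"])[1]+.1976
        p,d=r.capture("scene");D,M,a,b=hang(d,C["mtx"],C["extrinsics"],tr)
        out.append([s["time_s"],tr,D-tr+.2069,M-tr+.2353,((M+.2353)-(D+.2069))/.235,a,b])
    return np.array(out),p,s
if __name__=="__main__":
    import sys
    np.set_printoptions(precision=4,suppress=True)
    o,p,s=meas(int(sys.argv[1]));print(o);print(s["wrist_force"],loc(s["tcp_pos"]))
    if len(sys.argv)>2: cv2.imwrite(sys.argv[2],cv2.resize(p[130:300,200:390,::-1],None,fx=3.2,fy=3.2,interpolation=cv2.INTER_CUBIC))
E
python3 m.py 3
```

```text
[[  6.35     0.0695   0.0201  -0.0168  -0.1571 230.     494.    ]
 [  6.4      0.0695   0.0197  -0.0162  -0.1528 226.     501.    ]
 [  6.45     0.0695   0.0201  -0.0168  -0.1569 231.     489.    ]]
[ 3.8516  2.7774 -2.4846] [-0.0669 -0.1281  0.2689]
```

Emit:
jog_arm(plan="0 0.2 0 0 0 0 1; 0 0.2 0 0 0 0 1; 0 0.2 0 0 0 0 1; 0 0.2 0 0 0 0 1; 0 0.2 0 0 0 0 1; 0 0.2 0 0 0 0 1; 0 0.2 0 0 0 0 1; 0 0.2 0 0 0 0 1; 0 0.2 0 0 0 0 1; 0 0.2 0 0 0 0 1")

```text
time_s: 7.5
tcp_pos: [0.548, -0.0465, 0.2689]
ee_rot: [[-0.992, -0.129, 0.001], [-0.129, 0.992, -0.001], [-0.0, -0.001, -1.0]]
wrist_force: [4.3, -2.4, -4.9]
gripper_width: 0.228
gripper_force: 30.0
```

```bash
sed -i 's#/.235,a,b#/.196,a,b#' m.py; python3 m.py 3
```

```text
[[  7.5      0.1182   0.0091  -0.0023  -0.0582 226.     470.    ]
 [  7.55     0.119    0.0032   0.0074   0.0213 232.     459.    ]
 [  7.6      0.1189  -0.0041   0.0168   0.1062 241.     440.    ]]
[ 3.9047 -0.3274 -3.7716] [-0.0667 -0.0787  0.2689]
```

The tail is out and swinging forward: about +0.10 rad and 1.25 rad/s now, from the disc. Next I'll compute the damping move.

```bash
cat > plan.py <<'E'
import sys,numpy as np
from scipy.optimize import lsq_linear
# th0 om0 dist nrows L  [wait]: row velocities -> dv impulses; state at end after nrows
th0,om0,dist,n,L=float(sys.argv[1]),float(sys.argv[2]),float(sys.argv[3]),int(sys.argv[4]),float(sys.argv[5])
w=np.sqrt(9.81/L)
def coef(T):  # theta(T), om(T)/w effect of v rows (impulse +v at start, -v at end of each row)
    A=np.zeros((2,n))
    for k in range(n):
        for t,s in((k*.1,1),((k+1)*.1,-1)):
            if t<=T+1e-9: A[0,k]+=-s/L*np.sin(w*(T-t))/w; A[1,k]+=-s/L*np.cos(w*(T-t))/w
    return A
def free(T): return np.array([th0*np.cos(w*T)+om0/w*np.sin(w*T),-th0*np.sin(w*T)+om0/w*np.cos(w*T)])
T=n*.1;A=coef(T);b=-free(T)
M=np.vstack([A*100,np.full((1,n),.1)*100,np.eye(n)*.03, np.diff(np.eye(n),axis=0)*.03]);y=np.r_[b*100,dist*100,np.zeros(2*n-1)]
v=lsq_linear(M,y,bounds=(-.245,.245)).x
u=np.round(v*.1/.025,2);v=u*.25
print("rows",u.tolist(),"dist",v.sum()*.1)
for T in np.arange(0,n*.1+.01,.1): f=free(T)+coef(T)@v; print(f"{T:.1f} th {f[0]:+.3f} om {f[1]*w:+.3f} x {sum(v[:round(T*10)])*.1:.3f}")
E
python3 plan.py 0.10 1.25 0.222 20 0.54
```

```text
rows [0.66, 0.74, 0.8, 0.8, 0.72, 0.57, 0.38, 0.19, 0.01, -0.1, -0.14, -0.1, 0.02, 0.2, 0.4, 0.59, 0.73, 0.81, 0.82, 0.78] dist 0.22200000000000003
0.0 th +0.100 om +0.944 x 0.000
0.1 th +0.183 om +0.647 x 0.017
0.2 th +0.229 om +0.239 x 0.035
0.3 th +0.232 om -0.186 x 0.055
0.4 th +0.193 om -0.541 x 0.075
0.5 th +0.123 om -0.763 x 0.093
0.6 th +0.038 om -0.824 x 0.107
0.7 th -0.045 om -0.730 x 0.117
0.8 th -0.112 om -0.502 x 0.122
0.9 th -0.150 om -0.209 x 0.122
1.0 th -0.157 om +0.094 x 0.119
1.1 th -0.134 om +0.344 x 0.116
1.2 th -0.089 om +0.494 x 0.113
1.3 th -0.033 om +0.523 x 0.114
1.4 th +0.021 om +0.441 x 0.119
1.5 th +0.062 om +0.277 x 0.129
1.6 th +0.083 om +0.079 x 0.144
1.7 th +0.083 om -0.111 x 0.162
1.8 th +0.065 om -0.253 x 0.182
1.9 th +0.035 om -0.326 x 0.203
2.0 th -0.000 om +0.003 x 0.222
```

Emit:
jog_arm(plan="0 0.66 0 0 0 0 1; 0 0.74 0 0 0 0 1; 0 0.8 0 0 0 0 1; 0 0.8 0 0 0 0 1; 0 0.72 0 0 0 0 1; 0 0.57 0 0 0 0 1; 0 0.38 0 0 0 0 1; 0 0.19 0 0 0 0 1; 0 0 0 0 0 0 1; 0 -0.1 0 0 0 0 1")

```text
time_s: 8.65
tcp_pos: [0.5325, 0.0729, 0.2689]
ee_rot: [[-0.991, -0.13, 0.001], [-0.13, 0.991, 0.001], [-0.001, 0.001, -1.0]]
wrist_force: [3.4, 4.2, -3.9]
gripper_width: 0.224
gripper_force: 30.0
```

```bash
python3 m.py 30 > m1.txt; cat m1.txt | awk 'NR%2==1'; python3 - <<'E'
import numpy as np
from scipy.optimize import curve_fit
o=np.array([[float(x) for x in l.strip(' []\n').split()] for l in open('m1.txt').read().splitlines()[:30]])
t=o[:,0]-o[0,0]
for c,nm in((2,'disc'),(3,'mould')):
    q,_=curve_fit(lambda t,a,b,w,c:a*np.cos(w*t)+b*np.sin(w*t)+c,t[1:],o[1:,c],p0=[.01,.01,4.27,0]);res=o[1:,c]-(q[0]*np.cos(q[2]*t[1:])+q[1]*np.sin(q[2]*t[1:])+q[3])
    print(nm,q,'amp',np.hypot(*q[:2]),'T',2*np.pi/q[2],'L',9.81/q[2]**2,'rms',res.std())
E
```

```text
[[  8.65     0.2386   0.0153  -0.0113  -0.1352 199.     449.    ]
 [  8.75     0.2382   0.0146  -0.0102  -0.1265 204.     440.    ]
 [  8.85     0.2382   0.0107  -0.0059  -0.0846 201.     449.    ]
 [  8.95     0.2382   0.0059   0.0022  -0.0189 210.     440.    ]
 [  9.05     0.2382  -0.0014   0.0118   0.0673 207.     427.    ]
 [  9.15     0.2382  -0.007    0.0208   0.142  218.     406.    ]
 [  9.25     0.2382  -0.0128   0.0286   0.2116 223.     397.    ]
 [  9.35     0.2382  -0.0157   0.033    0.2483 224.     393.    ]
 [  9.45     0.2382  -0.016    0.0344   0.2574 224.     396.    ]
 [  9.55     0.2382  -0.0143   0.031    0.2308 228.     403.    ]
 [  9.65     0.2382  -0.0101   0.0249   0.1786 217.     396.    ]
 [  9.75     0.2382  -0.0041   0.0165   0.1048 220.     417.    ]
 [  9.85     0.2382   0.0021   0.0065   0.0222 215.     427.    ]
 [  9.95     0.2382   0.0076  -0.0016  -0.0471 203.     440.    ]
 [ 10.05     0.2382   0.0123  -0.0075  -0.1011 207.     447.    ]
[ 2.5051  3.5554 -5.1593] [-0.0662  0.0406  0.269 ]
disc [ 1.55536288e-02  1.28707980e-03  4.15730362e+00 -8.57667151e-04] amp 0.015606791548614378 T 1.5113606981786156 L 0.567604094575372 rms 0.0003691868607534705
mould [-2.25247855e-02 -2.34713509e-03  4.18052085e+00  1.14744736e-02] amp 0.022646743819502435 T 1.5029671030902718 L 0.561317032266388 rms 0.0003263184959010115
```

```bash
python3 plan.py -0.148 -0.07 0.1028 18 0.565
```

```text
rows [-0.13, -0.07, 0.05, 0.21, 0.38, 0.54, 0.65, 0.71, 0.69, 0.6, 0.46, 0.29, 0.13, -0.02, -0.11, -0.13, -0.11, -0.05] dist 0.10225000000000001
0.0 th -0.148 om -0.012 x 0.000
0.1 th -0.137 om +0.212 x -0.003
0.2 th -0.104 om +0.371 x -0.005
0.3 th -0.059 om +0.444 x -0.004
0.4 th -0.011 om +0.431 x 0.001
0.5 th +0.032 om +0.342 x 0.011
0.6 th +0.062 om +0.211 x 0.025
0.7 th +0.077 om +0.061 x 0.041
0.8 th +0.077 om -0.065 x 0.058
0.9 th +0.064 om -0.149 x 0.076
1.0 th +0.044 om -0.182 x 0.091
1.1 th +0.022 om -0.165 x 0.102
1.2 th +0.004 om -0.118 x 0.110
1.3 th -0.007 om -0.049 x 0.113
1.4 th -0.012 om +0.008 x 0.112
1.5 th -0.010 om +0.035 x 0.110
1.6 th -0.006 om +0.040 x 0.106
1.7 th -0.001 om +0.019 x 0.103
1.8 th +0.001 om -0.002 x 0.102
```

Emit:
jog_arm(plan="0 -0.13 0 0 0 0 1; 0 -0.07 0 0 0 0 1; 0 0.05 0 0 0 0 1; 0 0.21 0 0 0 0 1; 0 0.38 0 0 0 0 1; 0 0.54 0 0 0 0 1; 0 0.65 0 0 0 0 1; 0 0.71 0 0 0 0 1; 0 0.69 0 0 0 0 1; 0 0.6 0 0 0 0 1")

```text
time_s: 11.15
tcp_pos: [0.521, 0.1615, 0.2689]
ee_rot: [[-0.992, -0.129, 0.001], [-0.129, 0.992, -0.001], [-0.001, -0.001, -1.0]]
wrist_force: [7.3, -3.3, -5.3]
gripper_width: 0.232
gripper_force: 30.0
```

Emit:
jog_arm(plan="0 0.46 0 0 0 0 1; 0 0.29 0 0 0 0 1; 0 0.13 0 0 0 0 1; 0 -0.01 0 0 0 0 1; 0 -0.1 0 0 0 0 1; 0 -0.13 0 0 0 0 1; 0 -0.11 0 0 0 0 1; 0 -0.04 0 0 0 0 1; 0 0 0 0 0 0 1; 0 0 0 0 0 0 1")

```text
time_s: 12.15
tcp_pos: [0.5193, 0.1746, 0.2689]
ee_rot: [[-0.992, -0.13, 0.001], [-0.13, 0.992, 0.001], [-0.001, 0.001, -1.0]]
wrist_force: [5.5, 3.3, -4.7]
gripper_width: 0.228
gripper_force: 30.0
```

```bash
cat > fit.py <<'E'
import numpy as np,sys
from m import meas,cv2,loc
o,p,s=meas(int(sys.argv[1]));w=4.168;t=o[:,0]-o[-1,0]-.05
X=np.c_[np.cos(w*t),np.sin(w*t),np.ones(len(t))]
for c,k in((2,-1/.106),(3,1/.15)):
    q=np.linalg.lstsq(X,o[:,c],rcond=None)[0]; print("now th %.4f om %.4f amp %.4f mean %.4f"%(q[0]*k,q[1]*k*w,np.hypot(*q[:2])*abs(k),q[2]),"rms",(o[:,c]-X@q).std())
print("t",o[-1,0]+.05,"tr",o[-1,1],s["wrist_force"],s["tcp_pos"])
cv2.imwrite(sys.argv[2],cv2.resize(p[110:280,220:400,::-1],None,fx=3.3,fy=3.3,interpolation=cv2.INTER_CUBIC))
E
python3 fit.py 30 pics/b1.png
```

```text
now th 0.0027 om -0.0180 amp 0.0051 mean -0.0013 rms 0.0002576807454673029
now th 0.0031 om -0.0283 amp 0.0074 mean 0.0109 rms 0.00028359470466383214
t 13.65 tr 0.34115621408093644 [ 5.11995793  3.99499805 -5.42976897] [0.51930042 0.17458049 0.2689463 ]
```

View pics/b1.png

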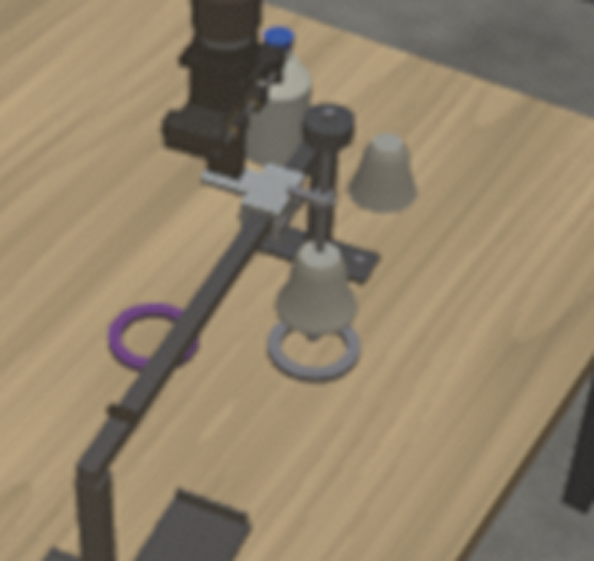

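The tail ball shows at crop (314,335), over the ring whose centre is at (314,348). The swing amplitude is about 0.006 rad. I'll check the offset numerically while the 4 s hold runs.

```bash
python3 - <<'E'
from m import *
rc=ray(314.35,214.44,C["mtx"],C["extrinsics"],.014)
for z in(.023,.035,.363): print(z,"px above ring centre",proj([rc[0],rc[1],z],C["mtx"],C["extrinsics"]))
# disc and ball pixels
p,d=r.capture("scene");L=loc(cloud(d,C["mtx"],C["extrinsics"]))
m=((abs(L[...,0]-.065)<.06)&(abs(L[...,1]-.141)<.1)&(L[...,2]>.33)&(L[...,2]<.39)).astype(np.uint8)
c=max(cv2.findContours(m,0,1)[0],key=cv2.contourArea);x,y,w,h=cv2.boundingRect(c);print("disc box",x,y,w,h,"mid px",x+w/2-.5,y+h/2-.5)
b=loc(ray(x+w/2-.5,y+h/2-.5,C["mtx"],C["extrinsics"],.363));print("disc loc",b,"ring loc",loc(rc))
# lowest dark ball pixels inside ring
g=p[200:216,306:325].astype(int).max(2);print(g)
E
```

```text
0.023 px above ring centre (np.float64(314.45669776597254), np.float64(212.9394475907484))
0.035 px above ring centre (np.float64(314.5999850950672), np.float64(210.9243149876555))
0.363 px above ring centre (np.float64(319.03053608222933), np.float64(148.61491330987445))
disc box 312 141 16 16 mid px 319.5 148.5
disc loc [0.06427151 0.14294805 0.363     ] ring loc [0.06295328 0.14155289 0.014     ]
[[105 105 106 108 110 110 112 112 112 115 115 116 117 118 118 119 117 117
  116]
 [108 108 109 109 110 111 110 113 113 116 116 117 118 119 120 119 118 119
  120]
 [111 109 111 111 113 112 113 115 114 115 117 118 119 120 120 121 120 120
  120]
 [112 112 112 112 113 114 114 115 116 117 118 118 120 120 121 122 122 121
  122]
 [113 114 113 114 116 117 116 118 117 119 119 120 121 123 122 123 123 124
  124]
 [114 116 117 117 116 116 117 117 119 119 121 121 122 124 124 125 125 126
  127]
 [113 116 119 118 118 121 119 121 121 122 121 123 123 124 126 126 126 128
  127]
 [110 114 118 119 120 121 121 122 122 123 123 125 125 126 127 128 129 128
  125]
 [110 109 112 116 119 121 121 124 124 124 125 125 126 127 127 128 126 123
  118]
 [112 101 104 116 119 119 119 121 123 123 124 124 124 125 125 122 118 114
  113]
 [105 104 120 135 136 125 115 112 116 117 118 119 121 123 122 115 106 103
  114]
 [112 136 155 167 162 147 124 103 100 103 108 120 135 141 137 130 115  97
  106]
 [137 164 172 172 171 165 147 112  95 100 114 140 161 162 157 156 147 117
  100]
 [157 170 171 169 170 169 162 141 128 132 144 157 164 163 161 164 164 143
  109]
 [167 171 169 168 169 169 167 165 165 167 168 165 161 159 162 166 168 156
  129]
 [168 170 169 168 168 168 167 170 172 172 169 163 159 162 163 168 169 165
  146]]
```

Emit:
jog_arm(plan="0 0 0 0 0 0 1; 0 0 0 0 0 0 1; 0 0 0 0 0 0 1; 0 0 0 0 0 0 1; 0 0 0 0 0 0 1; 0 0 0 0 0 0 1; 0 0 0 0 0 0 1; 0 0 0 0 0 0 1; 0 0 0 0 0 0 1; 0 0 0 0 0 0 1")

```text
time_s: 14.7
tcp_pos: [0.5193, 0.1746, 0.2689]
ee_rot: [[-0.992, -0.13, 0.001], [-0.13, 0.992, 0.001], [-0.001, 0.001, -1.0]]
wrist_force: [4.9, 3.5, -4.9]
gripper_width: 0.227
gripper_force: 30.0
```

Emit:
jog_arm(plan="0 0 0 0 0 0 1; 0 0 0 0 0 0 1; 0 0 0 0 0 0 1; 0 0 0 0 0 0 1; 0 0 0 0 0 0 1; 0 0 0 0 0 0 1; 0 0 0 0 0 0 1; 0 0 0 0 0 0 1; 0 0 0 0 0 0 1; 0 0 0 0 0 0 1")

```text
time_s: 15.7
tcp_pos: [0.5193, 0.1746, 0.269]
ee_rot: [[-0.992, -0.13, 0.001], [-0.13, 0.992, 0.001], [-0.001, 0.001, -1.0]]
wrist_force: [4.2, 3.6, -5.1]
gripper_width: 0.226
gripper_force: 30.0
```

Emit:
jog_arm(plan="0 0 0 0 0 0 1; 0 0 0 0 0 0 1; 0 0 0 0 0 0 1; 0 0 0 0 0 0 1; 0 0 0 0 0 0 1; 0 0 0 0 0 0 1; 0 0 0 0 0 0 1; 0 0 0 0 0 0 1; 0 0 0 0 0 0 1; 0 0 0 0 0 0 1")

```text
time_s: 16.7
tcp_pos: [0.5193, 0.1746, 0.2689]
ee_rot: [[-0.992, -0.13, 0.001], [-0.13, 0.992, 0.001], [-0.001, 0.001, -1.0]]
wrist_force: [4.3, 2.9, -6.1]
gripper_width: 0.226
gripper_force: 30.0
```

Emit:
jog_arm(plan="0 0 0 0 0 0 1; 0 0 0 0 0 0 1; 0 0 0 0 0 0 1; 0 0 0 0 0 0 1; 0 0 0 0 0 0 1; 0 0 0 0 0 0 1; 0 0 0 0 0 0 1; 0 0 0 0 0 0 1; 0 0 0 0 0 0 1; 0 0 0 0 0 0 1")

```text
time_s: 17.7
tcp_pos: [0.5193, 0.1746, 0.2689]
ee_rot: [[-0.992, -0.13, 0.001], [-0.13, 0.992, 0.001], [-0.001, 0.001, -1.0]]
wrist_force: [4.0, 4.5, -4.3]
gripper_width: 0.227
gripper_force: 30.0
```

Emit:
jog_arm(plan="0 0 0 0 0 0 0.4; 0 0 0 0 0 0 0.2; 0 0 0 0 0 0 0; 0 0 0 0 0 0 -0.3; 0 0 0 0 0 0 -0.6; 0 0 0 0 0 0 -1; 0 0 0 0 0 0 -1; 0 0 0 0 0 0 -1; 0 0 0 0 0 0 -1; 0 0 0 0 0 0 -1")

```text
time_s: 18.7
tcp_pos: [0.5189, 0.1742, 0.269]
ee_rot: [[-0.992, -0.13, -0.0], [-0.13, 0.992, -0.0], [0.0, -0.0, -1.0]]
wrist_force: [0.7, 0.3, -0.3]
gripper_width: 0.976
gripper_force: 0.0
```

```bash
python3 fit.py 16 pics/b2.png; python3 -c "
from station import r;print(r.sense()['gripper_width'])"
```

```text
now th 0.0030 om -0.0268 amp 0.0071 mean -0.0008 rms 0.0002151452512960966
now th 0.0068 om -0.0105 amp 0.0073 mean 0.0113 rms 0.00024095507269276175
t 19.5 tr 0.3408645511559933 [-0.76815493  1.22799257  0.38677001] [0.51888279 0.17423052 0.26906545]
1.0003959917142375
```

Released and still calm. Next I'll raise the hand straight up and draw it back toward the robot.

Emit:
jog_arm(plan="0 0 -0.4 0 0 0 -1; 0 0 -0.6 0 0 0 -1; 0 0 -0.8 0 0 0 -1; 0 0 -0.8 0 0 0 -1; 0 0 -0.8 0 0 0 -1; 0 0 -0.8 0 0 0 -1; 0.6 0 -0.4 0 0 0 -1; 0.8 0 0 0 0 0 -1; 0.8 0 0 0 0 0 -1; 0.4 0 0 0 0 0 -1")

```text
time_s: 20.5
tcp_pos: [0.4526, 0.1652, 0.3848]
ee_rot: [[-0.991, -0.131, 0.001], [-0.131, 0.991, 0.001], [-0.001, 0.001, -1.0]]
wrist_force: [0.1, 0.4, 0.8]
gripper_width: 1.001
gripper_force: 0.0
```

```bash
python3 - <<'E'
from m import *
o=[]
for i in range(24):
    p,d=r.capture("scene");o.append(hang(d,C["mtx"],C["extrinsics"],.341)[:2])
o=np.array(o)
print("disc-tr mean",o[:,0].mean()-.341+.2069,"range rad",np.ptp(o[:,0])/.106,"mould range rad",np.ptp(o[:,1])/.15)
s=r.sense();print(s["time_s"],s["tcp_pos"],s["wrist_force"])
cv2.imwrite("pics/b3.png",p[60:340,160:440,::-1])
E
```

```text
disc-tr mean -0.0013256353609478744 range rad 0.01987529873216601 mould range rad 0.015576314129995921
21.7 [0.4544345  0.16578128 0.38409183] [-0.36563942  0.58280452 -0.4513255 ]
```

View pics/b3.png

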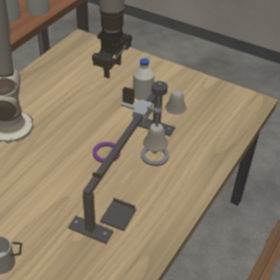

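The hand is clear at (110,55). The mould hangs still over the grey ring at (155,150), and the block at (118,212) looks undisturbed.

```bash
python3 -c "
from station import r;print(r.finish_job())"
```

```text
the job is handed in; nothing more can be done
None
```

The job is handed in, though no verdict was returned: the mould hangs still (swing about 0.01 rad) with its tail about 2 mm from the ring's centre, the trolley is released, and the hand is clear.

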